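Set the clamp screw of a cylinder loading jig

TASK

Set the loading jig to this lock cylinder: lay the cylinder flat on the jig's bed and slide it in under the bridge until it is fully home against the end stop. Then turn the thumbscrew clockwise until its pad seats hard on the cylinder, and back it off a quarter turn so that the cylinder is free to slide but cannot lift. Finish while still gripping the thumbscrew there, keeping it still so that its lock nut can be nipped up; leave the other things on the bench alone.

Things in the scene. Friction and masses are not known exactly. Their poses are not given: they have to be found in the camera images.
- cylinder: the only lock cylinder on the bench, bare metal, lying on its side: 33 mm wide (its x), 63 mm long (its y), 17 mm high, 0.2 kg. Its section is a drop: a round barrel at +x that thins to 10 mm at the -x edge, so grip it across the 33 mm with the fingertips right down by its underside. Origin: centre of its underside; z up. Between it and the jig stands the bench vice, 180 mm high.
- jig: the small loading jig, fixed where it stands: a bridge over a short channel, the thumbscrew on the bridge. Origin under its base, x: the way the cylinder slides in, z up. Bed 12 mm high, from x -48 to +40 mm; before x = +3 it is a tongue 29 mm wide with nothing beside it, so fingers may reach down past it. Two cheeks, 36 mm apart, from x +4 to +41 mm, flared at the mouth.
- jig_home (a point): on the jig's bed, 9 mm beyond jig along x and 12 mm up: where the cylinder's origin lies when home, its length along the jig's x, either way round. Axes as the jig's. The end stop's face is at x = +31 mm from here. The bridge, 60 mm across, spans x +6 to +31 mm, underside 24 mm and top 32.5 mm above this point. When home, 25 mm of the cylinder stick out before the cheeks.
- spade (a point): centre of the thumbscrew's flat upright spade head: 38 mm long (its x), 7.5 mm thick (its y), 18 mm high. Vertical axis, 18.8 mm beyond jig_home along the jig's x. Seated, this point is 58.5 mm above the bench, and rises 0.64 mm for each rad backed off. Under the head, 9 mm below this point, comes the wider lock nut (part of the screw; fingertips stay above it), then the bridge.
- thumbscrew (a joint): angle of the thumbscrew in rad: 0 when seated hard (it goes no further), negative when backed off; it starts at -2.4 to -3.6, and a quarter turn off is -1.57. Clockwise seen from above tightens and raises the value. 4 mm a turn; it turns with about 0.04 N m and stays where it is left.
- clamp_pad: brass swivel pad under the bridge at the screw's foot, 20 mm across; it carries the thumbscrew, falls and rises with it and does not turn. Origin: centre of its underside, which meets the cylinder's top when the screw seats and would be 1 to 2 mm above it at the start.
- oiler: bystander: grey cone-shaped oil can, 62 mm across, 143 mm high, standing left of the jig. Origin under its middle.
- padlock_body: bystander: brass padlock body without its shackle, a block 24x38x42 mm with two holes in its top, standing right of the vice. Origin under its middle.
- padlock_lying: bystander: brass padlock lying flat, 67x44x18 mm. Origin under its middle.
There are look-alikes about, which are no part of the job. Leave any black look-alike of the cylinder alone.

How it is judged:
By the outcome, as a careful person would: the job done as asked, in the order asked, and still so for the second after the job is handed in, while the arm keeps its last pose, push and grip.
It also fails if it takes over 72 s, if anything falls off the work surface, if the arm or the gripper's body presses on something with over 40 N, if the wrist force passes 120 N, or if a joint passes its speed limit or range.

ROBOT

A 6-joint arm with a two-finger parallel gripper is mounted at the origin on a cart in front of the work surface, level with it; the furniture and walls round the work are solid. World frame = base frame: x ahead of the robot, y to its left, z up, the work surface at z = 0. Lengths are in m, angles in rad, forces in N, time in s.
With the tool pointing down it reaches from about 0.275 to 0.825 m from the base axis. Payload 4.9 kg.
Tool frame: the origin (TCP) lies midway between the tips of the shut fingers; the grasp point (between the pads) lies 19 mm behind it (bot.grip_depth is the distance from the TCP to the grasp point, in m); y points along the fingers, x is the direction in which the jaws open and shut, and the axes are right-handed (so a half turn about y gives the same grasp; the last joint's range is limited). The gripper opens to 85 mm and grips with 20 to 120 N. Pads are 22 mm wide; open, the fingers measure 114 mm over their backs; the gripper's body (76 mm by 85 mm) begins 54 mm behind the grasp point. The pads swing forward as they close: fully open they stand 13 mm farther back than shut.
Start: joints at [1, 0.326, -0.193, 1.052, 0, 1.437], TCP at [0.233, 0.498, 0.231] pointing down, gripper open.
Joint ranges: [-2.65, 2.65], [-0.97, 1.79], [-1.3, 1.35], [-1.93, 2.1], [-1.47, 1.37], [-3.14, 3.14]. Speed limits (rad/s): [2.57, 2.57, 3.14, 3.14, 3.14, 3.14].

INTERFACE

Orientations are given as a unit quaternion [w, x, y, z].
In Python, from cell import bot gives the robot as it stands. Calls block until the motion is done:
- bot.move_pose(position, orientation): joint-space move of the TCP to a pose.
- bot.move_linear(position, speed=0.15, rotation=None, until_force=None): straight line of the TCP; rotation=None keeps the orientation; speed is the mean speed in m/s. With until_force (N) it stops when the force on the tool has changed by that much, and returns True; else False.
- bot.goto_joints(angles): joint-space move.
- bot.set_gripper(opening, grasp_force=None): opening from 0.0 (shut) to 1.0 (fully open); grasp_force is the grip in N (None keeps the last); returns when the fingers have stopped.
- bot.wait(seconds).
- bot.solve_ik(position, orientation): joint angles nearest the present ones, or None.
- bot.camera(name): name is "scene" or "top" or "wrist"; returns the picture (400x640x3 uint8, red, green, blue); there is no depth.
- bot.calibration(name): a dict with "mtx" (3x3 intrinsics, pixels), "extrinsics" (4x4, takes a point from world to camera coordinates); the wrist camera has in their place "hand_eye" (4x4, takes a point from camera to tool coordinates, whose origin is the TCP and whose axes are the tool frame's). Camera axes: x right, y down, z forward; pixel columns grow to the right and rows downward; lengths in m; the calibration is good to about 2 mm. A picture is of the moment at which its call begins: read the wrist's pose just before it. calibration takes no time and is no camera call.
A pose or a line that the arm cannot do raises bot.PlanningError and nothing moves.
- bot.close_job(): hands the job in, once; it reports no verdict.
Trained networks look in the newest picture that a camera, given by its name, has taken for a name from the list of things; names that differ only in an ending like _2 or _b are one class to them, and where a whole thing is asked for, a point or a joint stands for the part that bears it (a point fixed in the world has none). Each returns a list of dicts, best first, with "confidence" (0 to 1); they miss things now and then, are a little off and sometimes report something else, mostly with a low value. They report only what shows in the picture. A call takes as long as a camera call. They do not tell look-alikes from the thing itself.
- bot.search_frame(camera, thing): "bbox" ([left, top, width, height] in pixels, round what is visible of it).
Readings, each from a call of its own:
- bot.read_clock(): time.
- bot.read_joint_positions(): joint angles.
- bot.read_joint_vel(): joint speeds.
- bot.read_joint_efforts(): joint torques, N m.
- bot.read_position(): TCP position.
- bot.read_tool_rot(): TCP orientation.
- bot.read_ft_force(): force on the tool from outside, world axes, zero at the start.
- bot.read_moment(): the same for the moment, N m.
- bot.read_gripper_width(): opening from 0.0 (shut) to 1.0 (fully open).
Only numpy, scipy, OpenCV 4.12 (cv2) and the standard library are available. Lean on these libraries where they do the work, as an engineer would, in place of code of your own. Each camera call takes 0.05 s, during which the arm holds its last target. There are 200 camera calls.

## Working session

There is one attempt and no reset: what is moved stays moved. The work goes in short steps, each a Python script; the robot and the scene stay as the last script left them, time stands still between calls to the robot, and variables do not carry over. Pictures are saved under pics/ and viewed, about 8 in all and at most 12, crops included, and the job is handed in when it is done.

```bash
mkdir -p pics; ls; cat > h.py <<'E'
import numpy as np, cv2
from cell import bot
from scipy.spatial.transform import Rotation as R
def save(n,im): cv2.imwrite('pics/'+n,cv2.cvtColor(im,cv2.COLOR_RGB2BGR))
def ray(c,uv,z):
    k=bot.calibration(c);E=k['extrinsics'];r=E[:3,:3].T@np.linalg.solve(k['mtx'],[uv[0],uv[1],1]);o=-E[:3,:3].T@E[:3,3]
    return o+r*(z-o[2])/r[2]
def proj(c,p):
    k=bot.calibration(c);E=k['extrinsics'];q=k['mtx']@(E[:3,:3]@np.array(p)+E[:3,3]);return q[:2]/q[2]
E
python3 - <<'E'
from h import *
for c in('scene','top'):
    im=bot.camera(c);save(c+'0.png',im)
    for t in('cylinder','jig','spade','oiler','padlock_body','padlock_lying'):
        print(c,t,[(np.round(d['bbox']),round(d['confidence'],2)) for d in bot.search_frame(c,t)])
    E=bot.calibration(c)['extrinsics'];print(-E[:3,:3].T@E[:3,3])
print(bot.calibration('wrist')['hand_eye'],bot.calibration('wrist')['mtx'],bot.read_tool_rot(),bot.read_clock(),bot.read_position())
E
```

```text
pics
scene cylinder [(array([329., 244.,  25.,  22.]), 0.88), (array([364., 284.,  35.,  20.]), 0.69), (array([410., 239.,  17.,  24.]), 0.53)]
scene jig [(array([284., 165.,  40.,  32.]), 0.74), (array([409., 242.,  19.,  18.]), 0.6)]
scene spade [(array([311., 167.,   8.,   8.]), 0.63), (array([305., 166.,  18.,   6.]), 0.55)]
scene oiler [(array([230., 132.,  19.,  31.]), 0.62)]
scene padlock_body [(array([408., 240.,  18.,  19.]), 0.64)]
scene padlock_lying [(array([423., 273.,  34.,  26.]), 0.62)]
[ 0.15776525 -0.62314143  0.70992349]
top cylinder [(array([367., 212.,  18.,  19.]), 0.72), (array([411., 200.,  10.,  22.]), 0.65)]
top jig [(array([281., 200.,  29.,  30.]), 0.96), (array([407., 202.,  12.,  25.]), 0.18)]
top spade [(array([291., 203.,   6.,   5.]), 0.41)]
top oiler [(array([210., 240.,  24.,  18.]), 0.51), (array([418., 170.,  17.,  17.]), 0.4)]
top padlock_body [(array([390., 171.,  18.,  11.]), 0.57)]
top padlock_lying [(array([420., 170.,  16.,  16.]), 0.47)]
[0.41355005 0.02346803 1.39769386]
[[ 9.99998745e-01 -1.38417238e-03  7.70953537e-04  7.66851262e-04]
 [-1.12990100e-03 -2.81913234e-01  9.59439238e-01 -1.42844452e-01]
 [-1.11068729e-03 -9.59438905e-01 -2.81914444e-01  7.03960836e-02]
 [ 0.00000000e+00  0.00000000e+00  0.00000000e+00  1.00000000e+00]] [[300.35277778   0.         319.95306113]
 [  0.         300.35277778 199.40646138]
 [  0.           0.           1.        ]] [-0.59644926  0.59645693  0.37982275 -0.37976583] 0.7 [0.23268833 0.49840064 0.23130409]
```

```bash
python3 - <<'E'
import cv2,numpy as np
a=cv2.imread('pics/top0.png')[145:275,190:450];b=cv2.imread('pics/scene0.png')[115:315,210:470]
a=cv2.resize(a,None,fx=3,fy=3,interpolation=2);b=cv2.resize(b,None,fx=3,fy=3,interpolation=2)
cv2.imwrite('pics/a.png',a);cv2.imwrite('pics/b.png',b)
E
```

```text
(no output)
```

View pics/a.png

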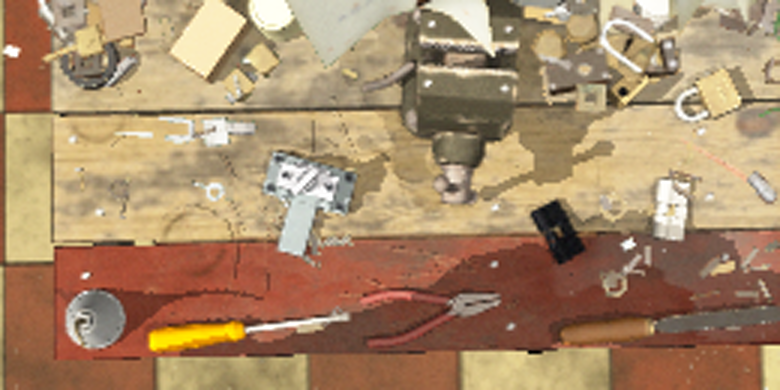

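View pics/b.png

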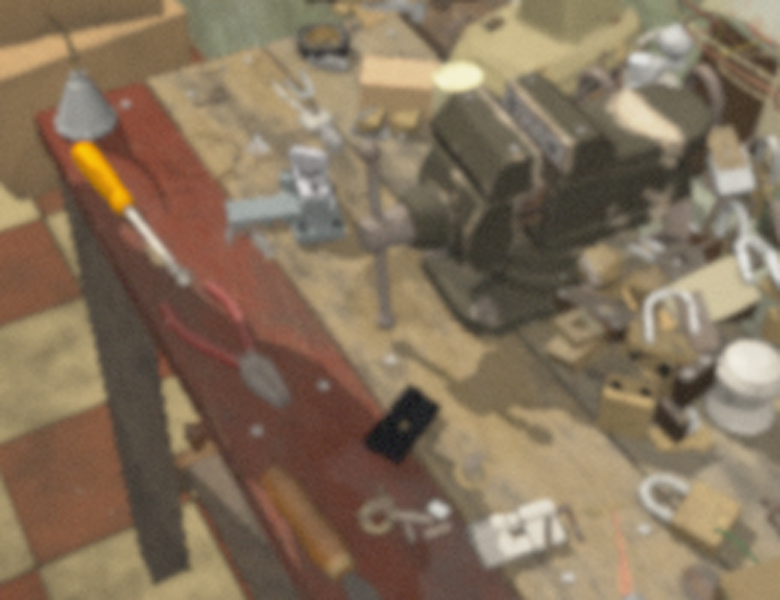

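Look-alikes for the cylinder: the black one at top (376,222) / scene (343,255), which I rule out, and the bare-metal one at top (414,214) / scene (383,293), which fits. The brass padlocks don't match. The jig is at top (293,215), with its tongue toward the robot. Next I take close wrist views of the jig and the cylinder.

```bash
cat >> h.py <<'E'
def down(psi):
    c,s=np.cos(psi),np.sin(psi)
    M=np.array([[c,0,-s],[s,0,c],[0,-1,0]])
    q=R.from_matrix(M).as_quat();return [q[3],q[0],q[1],q[2]]
def Tw():
    p=bot.read_position();q=bot.read_tool_rot();T=np.eye(4);T[:3,:3]=R.from_quat([q[1],q[2],q[3],q[0]]).as_matrix();T[:3,3]=p
    return T@bot.calibration('wrist')['hand_eye']
def wray(T,uv,z):
    r=T[:3,:3]@np.linalg.solve(bot.calibration('wrist')['mtx'],[uv[0],uv[1],1]);o=T[:3,3];return o+r*(z-o[2])/r[2]
def wproj(T,p):
    q=bot.calibration('wrist')['mtx']@(T[:3,:3].T@(np.array(p)-T[:3,3]));return q[:2]/q[2]
E
python3 - <<'E'
from h import *
c=ray('top',(414,214),.012);j=ray('top',(293,207),.044);t=ray('top',(289,226),.012)
print('cyl',c,'bridge',j,'tongue',t, 'vicefront',ray('top',(341,212),.1))
print(R.from_quat(np.roll(bot.read_tool_rot(),-1)).as_matrix())
for n,p in(('c',c),('j',j)):
  for psi in (-1.8,1.34):
    for z in(.01,.12,.22):
      s=bot.solve_ik([p[0],p[1],z],down(psi));print(n,psi,z,None if s is None else np.round(s,2))
E
```

```text
cyl [ 0.48552334 -0.27743392  0.012     ] bridge [0.51290187 0.10214227 0.044     ] tongue [0.45573425 0.11748765 0.012     ] vicefront [ 0.49120177 -0.04232095  0.1       ]
[[ 4.23025184e-01  7.37198130e-05 -9.06117922e-01]
 [ 9.06117923e-01  3.40875171e-05  4.23025187e-01]
 [ 6.20726478e-05 -9.99999997e-01 -5.23789657e-05]]
c -1.8 0.01 [-0.65  0.58 -0.43  0.56  0.    2.72]
c -1.8 0.12 [-0.65  0.44 -0.33  0.8   0.    2.72]
c -1.8 0.22 [-0.65  0.35 -0.19  1.03  0.    2.72]
c 1.34 0.01 [-0.65  0.58 -0.43  0.56  0.   -0.42]
c 1.34 0.12 [-0.65  0.44 -0.33  0.8   0.   -0.42]
c 1.34 0.22 [-0.65  0.35 -0.19  1.03  0.   -0.42]
j -1.8 0.01 [ 0.06  0.54 -0.52  0.51  0.   -2.86]
j -1.8 0.12 [ 0.06  0.38 -0.42  0.77  0.   -2.86]
j -1.8 0.22 [ 0.06  0.28 -0.28  1.    0.   -2.86]
j 1.34 0.01 [ 0.06  0.54 -0.52  0.51  0.    0.29]
j 1.34 0.12 [ 0.06  0.38 -0.42  0.77  0.    0.29]
j 1.34 0.22 [ 0.06  0.28 -0.28  1.    0.    0.29]
```

```bash
python3 - <<'E'
from h import *
import pickle
D={}
for n,p in(('jig',[.48,.108,.17]),('cyl',[.475,-.277,.13])):
    if n=='cyl': bot.move_pose([.46,-.05,.27],down(1.34)); bot.move_pose([.475,-.277,.2],down(1.34))
    bot.move_pose(p,down(1.34)); bot.wait(.2)
    T=Tw();im=bot.camera('wrist');save(n+'1.png',im);D[n]=T
    for t in (('jig','spade') if n=='jig' else ('cylinder',)): print(t,[(np.round(d['bbox']),round(d['confidence'],2)) for d in bot.search_frame('wrist',t)])
pickle.dump(D,open('D.pkl','wb'));print(bot.read_clock())
E
```

```text
jig [(array([283., 150.,  87., 111.]), 0.8)]
spade [(array([311., 220.,  31.,  37.]), 0.84)]
cylinder [(array([305., 167.,  41.,  66.]), 0.91), (array([416., 107.,  70.,  79.]), 0.76)]
5.15
```

View pics/jig1.png

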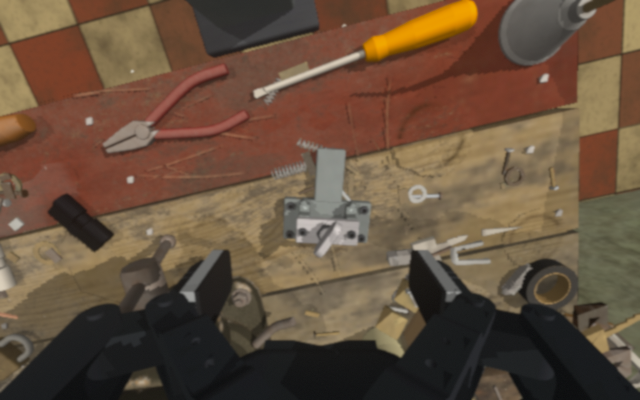

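View pics/cyl1.png

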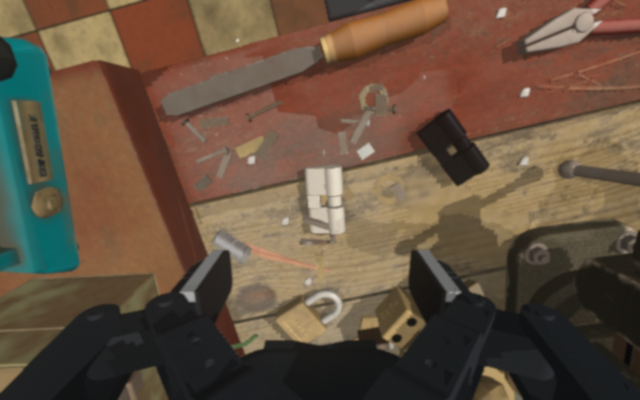

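The cylinder at (325,200) is bare metal. The black one at (452,147) is left alone. In the jig view the tongue is at (330,170) and the spade at (328,238). I'll zoom in on both for measurement.

```bash
python3 - <<'E'
import cv2,numpy as np
a=cv2.imread('pics/jig1.png')[140:270,275:380];b=cv2.imread('pics/cyl1.png')[150:250,290:360]
a=cv2.resize(a,None,fx=4.5,fy=4.5,interpolation=2);b=cv2.resize(b,None,fx=4.5,fy=4.5,interpolation=2)
o=np.zeros((600,800,3),np.uint8);o[:585,:472]=a[:, :472];o[:450,480:795]=b
for k in range(0,800,45): o[:, k:k+1][::3]=(0,255,255)
for k in range(0,600,45): o[k,::3]=(0,255,255)
cv2.imwrite('pics/z.png',o)
E
```

```text
(no output)
```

View pics/z.png

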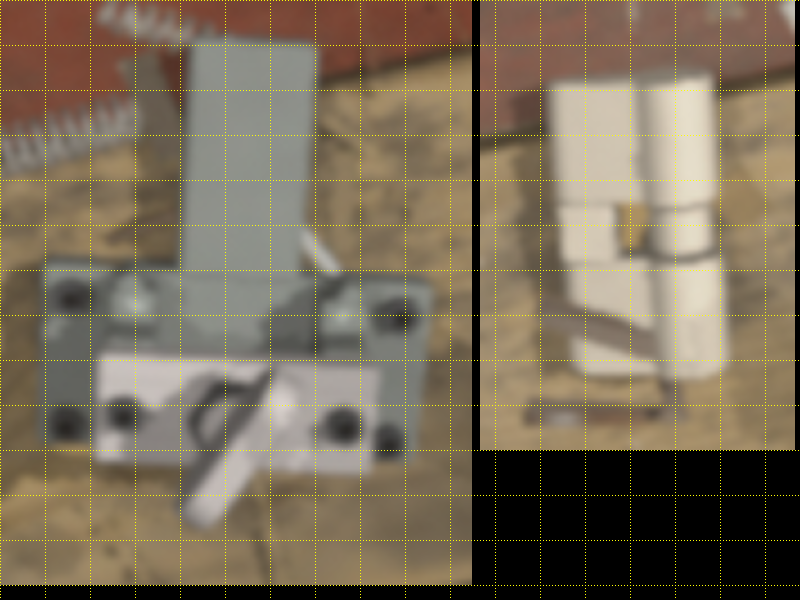

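```bash
python3 - <<'E'
from h import *
import pickle
D=pickle.load(open('D.pkl','rb'))
J=lambda x,y,z: wray(D['jig'],(275+x/4.5,140+y/4.5),z)[:2]*1e3
C=lambda x,y,z: wray(D['cyl'],(290+(x-480)/4.5,150+y/4.5),z)[:2]*1e3
ang=lambda v:np.arctan2(v[1],v[0])
a,b,c,d=J(189,40,.012),J(317,43,.012),J(180,268,.012),J(303,250,.012)
print('tongue end',a,b,np.linalg.norm(b-a),'mid',(a+b)/2,'yaws',ang(c-a),ang(d-b),ang(b-a)-np.pi/2)
e,f,g,h=J(97,352,.0445),J(380,366,.0445),J(372,472,.0445),J(97,462,.0445)
print('bridge',np.linalg.norm(f-e),np.linalg.norm(g-h),np.linalg.norm(h-e),np.linalg.norm(g-f),'c',(e+f+g+h)/4,'yaw',ang(f-e)-np.pi/2,ang(g-h)-np.pi/2)
# spade: ends top
s1,s2=J(283,385,.069),J(203,512,.069);print('spade',s1,s2,np.linalg.norm(s1-s2),ang(s2-s1),(s1+s2)/2)
p,q,r,s=C(548,80,.008),C(713,75,.008),C(572,375,.008),C(730,375,.008)
print('cyl',np.linalg.norm(q-p),np.linalg.norm(s-r),np.linalg.norm(r-p),np.linalg.norm(s-q),(p+q+r+s)/4,'yaw',ang(r-p),ang(s-q))
E
```

```text
tongue end [446.21292576 114.45178482] [453.32900027 141.87474404] 28.331205563359013 mid [449.77096302 128.16326443] yaws -0.2729695613824019 -0.27454624582400916 -0.2538933953599394
bridge 59.88977288665557 59.58342284451327 25.25628650912903 24.483492399526025 c [522.01915654 107.19774935] yaw -0.2834514929879881 -0.2706085715646902
spade [508.17797787 118.86912587] [530.92628655  97.66960516] 31.095099706893603 -0.7501712298004618 [519.55213221 108.26936551]
cyl 32.969476532075234 33.70184827294253 63.80614811282893 64.86160508152307 [ 488.37858972 -274.33138986] yaw -0.1649618481439404 -0.15447981599101576
```

```bash
python3 - <<'E'
from h import *
bot.set_gripper(.6,60)
q=down(np.pi/2-.16)
bot.move_pose([.4696,-.2713,.09],q); bot.move_linear([.4696,-.2713,.03],.15)
print(bot.move_linear([.4696,-.2713,.001],.04,until_force=8),bot.read_position(),bot.read_ft_force())
bot.set_gripper(0);print('w',bot.read_gripper_width(),bot.read_ft_force(),bot.read_clock())
bot.move_linear([.4696,-.2713,.12],.15);bot.wait(.2)
print('w',bot.read_gripper_width(),bot.read_ft_force(),bot.read_moment(),bot.read_position(),bot.read_clock())
save('g.png',bot.camera('wrist'));save('gs.png',bot.camera('scene'))
a=cv2.imread('pics/g.png')[200:400,160:480];b=cv2.imread('pics/gs.png')[190:320,320:480]
cv2.imwrite('pics/g2.png',np.hstack([cv2.resize(a,(400,250),interpolation=2),cv2.resize(b,(308,250),interpolation=2)]))
E
```

```text
False [ 0.46966522 -0.27136787  0.00101905] [ 0.19004228 -0.9283678  -0.08626249]
w 0.3552579833825624 [-1.71566477  0.17370651  4.91798829] 7.6083
w 0.36032342247860477 [-1.01455709  0.0192751  -2.72461025] [ 0.02894814  0.0553163  -0.0225193 ] [ 0.46899606 -0.27085711  0.11894675] 8.75
```

View pics/g2.png

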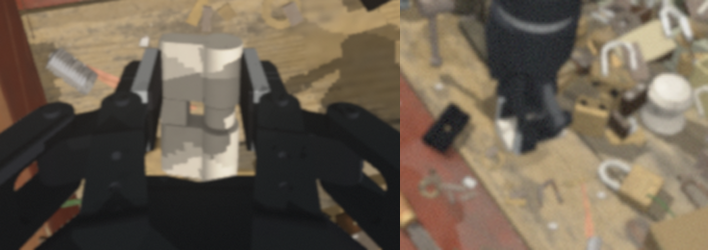

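The cylinder is held, but the width reads 30.6 mm instead of 33. I'll compare the picture with a projected level model to look for roll or pitch.

```bash
python3 - <<'E'
from h import *
T=bot.calibration('wrist')['hand_eye'];Ti=np.linalg.inv(T);K=bot.calibration('wrist')['mtx']
im=cv2.imread('pics/g.png')[215:365,270:390];S=5;im=cv2.resize(im,None,fx=S,fy=S,interpolation=2)
def P(p):
    q=K@(Ti[:3,:3]@p+Ti[:3,3]);q=q[:2]/q[2];return tuple(int(round(v)) for v in ((q-[270,215]+.5)*S))
# tool: x jaw, y down, z toward robot(-length). underside at tool y = +0.000 (bench at z=0, tcp z=.001 -> y=+.001)
L=[]
for zc in(-.019+.0315,-.019-.0315):
    # z tool toward robot: cylinder centre at -0.019; near end at +0.0125
    barrel=[np.array([.008+.0085*np.cos(a),.001-.0085-.0085*np.sin(a),zc]) for a in np.linspace(-np.pi/2,np.pi/2,13)]
    edge=[np.array([-.0165,.001-.010,zc]),np.array([-.0165,.001,zc])]
    pts=[P(p) for p in barrel+edge]
    cv2.polylines(im,[np.array(pts)],True,(0,0,255) if zc>0 else (0,255,0),1)
cv2.imwrite('pics/g3.png',im);print(im.shape)
E
```

```text
(750, 600, 3)
```

View pics/g3.png

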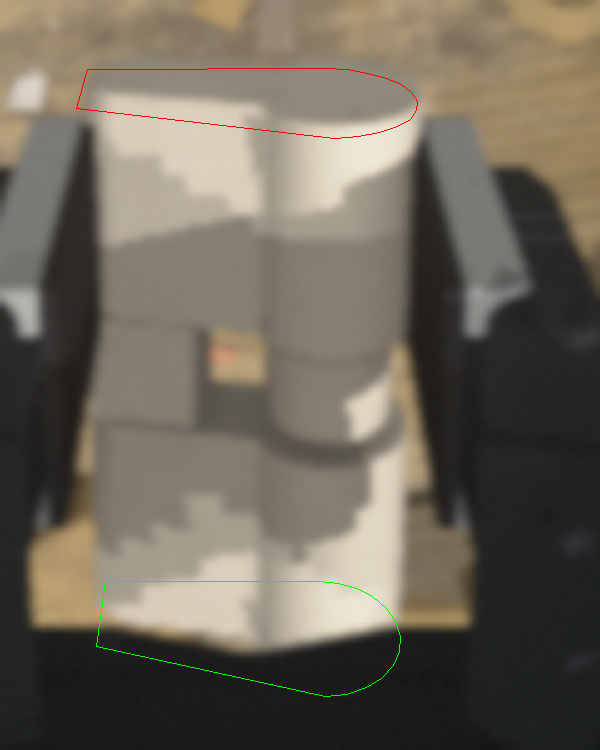

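The near end matches the model. The far end droops by about 3-4°, and the bed will level it. Now I carry it over the vice and set it on the tongue.

```bash
cat >> h.py <<'E'
YJ=-.275;u=np.array([np.cos(YJ),np.sin(YJ),0]);v=np.array([-u[1],u[0],0]);H=np.array([.5044,.1125,.012])
E
python3 - <<'E'
from h import *
q=down(np.pi/2+YJ)
bot.move_linear([.4696,-.2713,.25],.25)
bot.move_pose([.43,-.05,.28],down(1.34))
p=H-59*u*1e-3
bot.move_pose([p[0],p[1],.12],q);bot.move_linear([p[0],p[1],.03],.15);bot.wait(.1);f0=bot.read_ft_force()
print(bot.move_linear([p[0],p[1],.0125],.02,until_force=12),bot.read_position(),bot.read_ft_force()-f0,bot.read_moment(),bot.read_gripper_width(),bot.read_clock())
save('t.png',bot.camera('wrist'));save('ts.png',bot.camera('scene'))
a=cv2.imread('pics/t.png')[160:400,200:440];b=cv2.imread('pics/ts.png')[130:230,250:360]
cv2.imwrite('pics/t2.png',np.hstack([cv2.resize(a,(500,500),interpolation=2),cv2.resize(b,(300,500*300//330),interpolation=2)[:500] if 0 else cv2.copyMakeBorder(cv2.resize(b,(300,273),interpolation=2),0,227,0,0,0)]))
E
```

```text
True [0.44733119 0.12853549 0.01365595] [-1.24609806  0.47763291  8.75351077] [-0.09464657  0.19481925 -0.05060289] 0.35486999943323994 13.0083
```

View pics/t2.png

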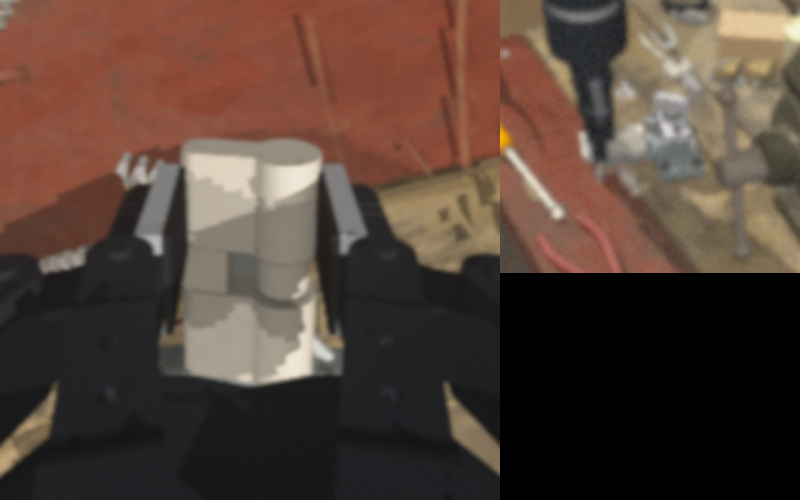

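```bash
python3 - <<'E'
from h import *
def st(n):
    p=np.array(bot.read_position())-H;f=np.array(bot.read_ft_force());print(n,np.round([p@u*1e3,p@v*1e3,p[2]*1e3],2),'f',np.round([f@u,f@v,f[2]],1),'w',round(bot.read_gripper_width(),3),round(bot.read_clock(),2))
st('0')
z=.0136
for d,sp,F in((-48,.02,20),(-30,.03,20),(-15,.03,25)):
    t=H+d*1e-3*u;t[2]=z
    r=bot.move_linear(t,sp,until_force=F);st((d,r))
    if r:break
E
```

```text
0 [-59.29  -0.08   1.66] f [-0.9  0.4  6.2] w 0.358 13.11
(-48, True) [-59.27  -0.09   1.66] f [-1.3 -0.2  5.9] w 0.353 13.49
```

```bash
cat >> h.py <<'E'
def st(n):
    p=np.array(bot.read_position())-H;f=np.array(bot.read_ft_force());print(n,np.round([p@u*1e3,p@v*1e3,p[2]*1e3],2),'f',np.round([f@u,f@v,f[2]],1),'m',np.round(bot.read_moment(),2),'w',round(bot.read_gripper_width(),3),round(bot.read_clock(),2))
E
python3 - <<'E'
from h import *
t=H-59e-3*u;t[2]=.0142;bot.move_linear(t,.02);st('up')
for d in(-57,-54,-50,-46):
    t=H+d*1e-3*u;t[2]=.0142
    r=bot.move_linear(t,.02,until_force=25);st((d,r))
    if r:break
E
```

```text
up [-58.72   0.12   2.16] f [ 0.4  0.9 -1.4] m [-0.06 -0.17  0.04] w 0.357 13.74
(-57, False) [-5.717e+01 -3.000e-02  2.060e+00] f [-1.1 -0.3 -0.7] m [0.02 0.11 0.03] w 0.354 13.99
(-54, False) [-5.358e+01 -5.000e-02  2.170e+00] f [-0.4 -0.3 -0.3] m [-0.04  0.02 -0.01] w 0.355 14.29
(-50, False) [-49.36   0.05   2.24] f [ 1.  -0.3 -2.8] m [-0.05 -0.09 -0.  ] w 0.356 14.64
(-46, False) [-4.554e+01  2.000e-02  2.230e+00] f [-0.2 -0.2 -2. ] m [-0.03 -0.08  0.01] w 0.355 14.99
```

```bash
python3 - <<'E'
from h import *
for d in(-42,-38,-34,-30,-26,-23,-21,-20,-19,-18,-17,-16,-15):
    t=H+d*1e-3*u;t[2]=.0137
    r=bot.move_linear(t,.025,until_force=25);st((d,r))
    f=np.array(bot.read_ft_force())
    if r or abs(f@u)>12 or abs(f@v)>12:break
E
```

```text
(-42, False) [-4.314e+01 -4.000e-02  1.780e+00] f [-4.7  0.1  4.7] m [ 0.22  0.9  -0.05] w 0.358 15.3
(-38, False) [-39.19  -0.12   1.75] f [-6.   0.3  5.7] m [ 0.23  0.98 -0.02] w 0.356 15.61
(-34, False) [-35.17  -0.11   1.75] f [-5.2 -0.1  5.8] m [ 0.21  0.94 -0.02] w 0.359 15.92
(-30, False) [-31.11  -0.12   1.74] f [-5.1  0.2  6. ] m [ 0.21  1.   -0.06] w 0.355 16.23
(-26, False) [-26.83  -0.1    1.74] f [-5.   0.3  5.9] m [ 0.18  0.99 -0.07] w 0.357 16.53
(-23, False) [-23.88  -0.07   1.77] f [-5.4 -0.3  5.5] m [ 0.23  1.03 -0.07] w 0.358 16.8
(-21, False) [-21.94  -0.05   1.75] f [-5.5  0.8  5.9] m [ 0.22  1.06 -0.01] w 0.356 17.05
(-20, False) [-21.12  -0.1    1.72] f [-6.3 -1.   6.1] m [ 0.26  1.08 -0.09] w 0.363 17.3
(-19, False) [-20.09  -0.08   1.72] f [-4.7  0.9  5.2] m [ 0.24  1.05 -0.05] w 0.356 17.55
(-18, False) [-19.05  -0.08   1.72] f [-6.4  0.5  5.9] m [ 0.23  1.13 -0.03] w 0.358 17.8
(-17, False) [-18.6   -0.07   1.72] f [-7.1  0.2  7.3] m [ 0.36  1.35 -0.01] w 0.358 18.05
(-16, False) [-18.63  -0.08   1.68] f [-10.2   0.1   9.3] m [ 0.52  1.76 -0.03] w 0.355 18.3
(-15, False) [-18.49  -0.12   1.65] f [-11.3  -0.1  13. ] m [0.64 2.17 0.  ] w 0.358 18.55
```

```bash
python3 - <<'E'
from h import *
for d in(-13,-18.8):
    t=H+d*1e-3*u;t[2]=.0137
    bot.move_linear(t,.025);st(d)
bot.set_gripper(.6);st('open')
t=H-18.8e-3*u
for z in(.03,.08,.16):
    t[2]=z;bot.move_linear(t,.12 if z>.03 else .05);st(z)
t=H-25e-3*u;t[2]=.17;bot.move_linear(t,.15);bot.wait(.2)
import pickle;T=Tw();im=bot.camera('wrist');save('j2.png',im);pickle.dump(T,open('T2.pkl','wb'))
a=cv2.imread('pics/j2.png')[120:280,250:400];a=cv2.resize(a,None,fx=3.75,fy=3.75,interpolation=2)
for k in range(0,600,75):
    a[::3,min(k,a.shape[1]-1)]=(0,255,255);a[k,::3]=(0,255,255)
cv2.imwrite('pics/j2z.png',a);print(a.shape)
E
```

```text
-13 [-18.34  -0.11   1.64] f [-16.4  -0.2  16.6] m [0.85 3.01 0.01] w 0.361 18.8
-18.8 [-18.46  -0.07   1.8 ] f [-2.2 -0.7  3.9] m [-0.16  0.46  0.04] w 0.363 19.18
open [-19.01   0.32   1.37] f [-2.7 -0.  -1.3] m [ 0.17  0.37 -0.01] w 0.603 19.52
0.03 [-17.94   0.1   18.67] f [0.2 0.5 0. ] m [-0.01 -0.01 -0.04] w 0.598 19.99
0.08 [-18.98  -0.09  67.71] f [-0.8  0.5 -0.1] m [ 0.   -0.02 -0.  ] w 0.602 20.56
0.16 [-19.39  -0.22 147.17] f [-0.6 -0.1  0.2] m [-0.01  0.06 -0.  ] w 0.599 21.38
(600, 562, 3)
```

View pics/j2z.png

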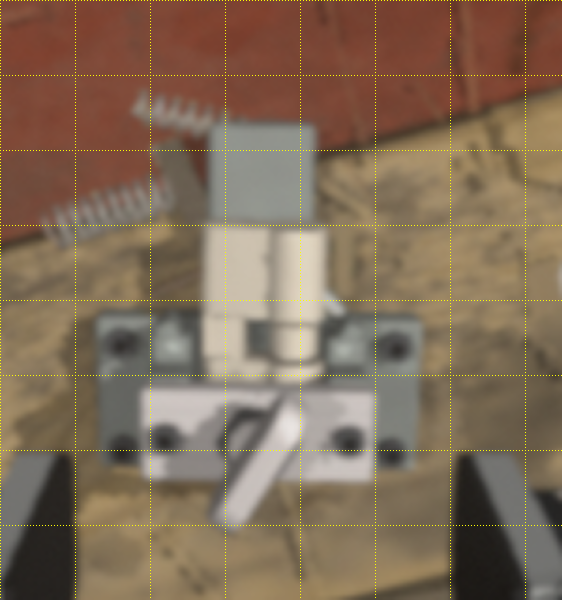

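```bash
python3 - <<'E'
from h import *
import pickle
T=pickle.load(open('T2.pkl','rb'))
W=lambda x,y,z: (lambda p:np.round([(p-H)@u*1e3,(p-H)@v*1e3],1))(wray(T,(250+x/3.75,120+y/3.75),z))
print('tongue end',W(262,124,.012),'cyl rear bottom',W(265,222,.012),'rear top-left edge',W(204,227,.022),'barrel top',W(300,230,.029))
print('bridge corners',W(142,386,.0445),W(374,388,.0445),W(374,480,.0445),W(142,480,.0445))
for a,b in(((302,438),(240,527)),((214,513),(262,430)),((290,400),(228,520))):
    A,B=W(*a,.069),W(*b,.069);d=B-A;print(A,B,np.arctan2(d[1],d[0]))
S=4;x0,y0=300,210
im=cv2.imread('pics/j2.png')[y0:y0+70,x0-10:x0+70];im=cv2.resize(im,None,fx=5,fy=5,interpolation=2);o=[]
for th in(-.4,-.5,-.6,-.7,):
    c=H+18.8e-3*u; d=np.cos(YJ+th)*np.array([1,0,0])+np.sin(YJ+th)*np.array([0,1,0]);n=np.array([-d[1],d[0],0]);k=im.copy()
    for z in(.0695,):
        P=[c+a*.019*d+b*.00375*n for a,b in((1,1),(1,-1),(-1,-1),(-1,1))]
        for p in P:p[2]=z
        cv2.polylines(k,[np.array([((wproj(T,p)-[x0-10,y0]+.5)*5).astype(int) for p in P])],True,(0,0,255),1)
    o.append(k)
g=np.vstack([np.hstack(o[:2]),np.hstack(o[2:])]);cv2.imwrite('pics/sp.png',cv2.resize(g,(700,612)) if g.shape[0]>600 else g);print(g.shape)
E
```

```text
tongue end [-57.    0.6] cyl rear bottom [-30.4   1.4] rear top-left edge [-31.2 -14.7] barrel top [-31.9  10.4]
bridge corners [  5.1 -29.9] [ 5.7 29. ] [31.1 29.6] [ 31.1 -30.6]
[9.  9.9] [31.9 -4.7] -0.5675764356207167
[ 28.3 -10.9] [7.  0.5] 2.650174407995566
[-0.4  7. ] [30.1 -7.6] -0.44645353640180807
(700, 800, 3)
```

View pics/sp.png

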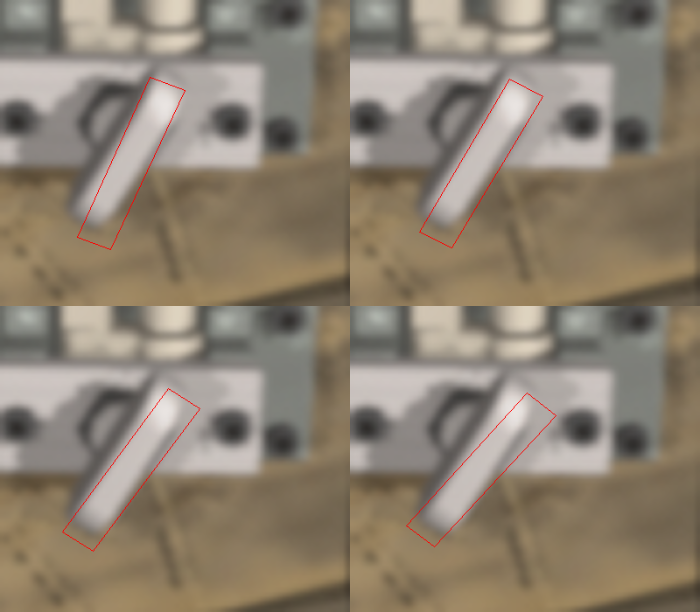

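The cylinder is home: it reached a hard stop, and its rear is about 25-26 mm from the tongue's end. The spade's long axis is at about -0.53 rad relative to the jig. Next I grip it with the joint-6 solution near -2.1, which leaves the most clockwise travel.

```bash
cat >> h.py <<'E'
PS=YJ-.53-np.pi/2
def sp(psi,dz=0):
    p=H+18.6e-3*u;p[2]=.0544+dz;return p
E
python3 - <<'E'
from h import *
bot.set_gripper(.4,80)
p=sp(PS)
j=bot.solve_ik([p[0],p[1],.15],down(PS));print(np.round(j,2))
j=np.array(j)
if j[5]>0: j[5]-=2*np.pi
assert abs(j[5])<3.1
bot.goto_joints(list(j));print(np.round(bot.read_joint_positions(),2))
bot.move_linear([p[0],p[1],.085],.15)
print(bot.move_linear(p,.04,until_force=8));st('down')
bot.set_gripper(0);bot.wait(.1);st('grip')
save('k.png',bot.camera('wrist'));save('ks.png',bot.camera('scene'))
a=cv2.imread('pics/k.png')[180:400,200:440];b=cv2.imread('pics/ks.png')[120:220,260:360]
cv2.imwrite('pics/k2.png',np.hstack([cv2.resize(a,(436,400),interpolation=2),cv2.resize(b,(360,400),interpolation=2)]))
E
```

```text
[ 0.06  0.37 -0.36  0.85  0.   -2.27]
[ 0.06  0.37 -0.36  0.85  0.   -2.27]
False
down [18.73  0.05 42.5 ] f [-0.9 -0.1 -1. ] m [ 0.05 -0.04 -0.01] w 0.402 25.93
grip [17.83 -1.7  42.86] f [-3.  -5.4  6.6] m [-0.91  0.85 -0.04] w 0.058 26.4
```

View pics/k2.png

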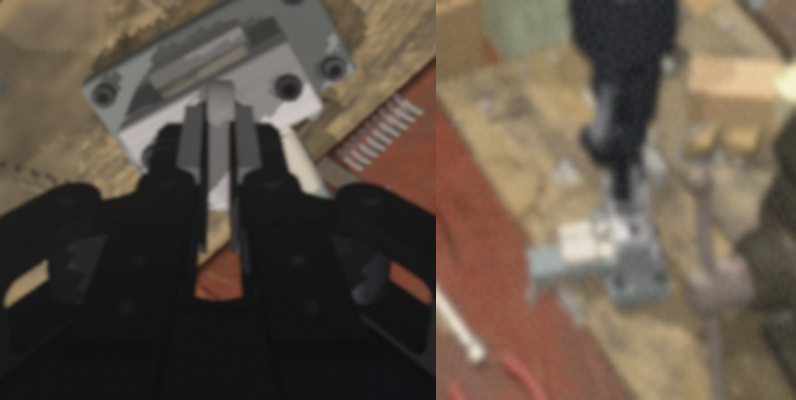

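```bash
cat >> h.py <<'E'
C0=H+17.7e-3*u-1.65e-3*v
def psi():
    M=R.from_quat(np.roll(bot.read_tool_rot(),-1)).as_matrix();return np.arctan2(M[1,0],M[0,0])
def turn(th,speed=.15):  # th: clockwise rad from grip
    p=C0.copy();p[2]=.0549-.00064*th
    bot.move_linear(p,speed,rotation=down(PS-th))
def lg(th):
    f=np.array(bot.read_ft_force());p=np.array(bot.read_position())-H
    a=(PS-psi()+.5)%(2*np.pi)-.5
    print('%.2f act %.3f'%(th,a),np.round([p@u*1e3,p@v*1e3,p[2]*1e3],2),'f',np.round([f@u,f@v,f[2]],1),'mz %.3f'%bot.read_moment()[2],'w %.3f'%bot.read_gripper_width(),'t %.2f'%bot.read_clock());return a
E
python3 - <<'E'
from h import *
lg(0);turn(0);lg(0)
for th in(.2,.5,.8,1.2,1.6,2.0):
    turn(th);lg(th)
    if abs(bot.read_moment()[2])>.25:break
E
```

```text
0.00 act 0.001 [17.8  -1.71 42.83] f [-2.9 -4.4  6.3] mz -0.052 w 0.062 t 26.50
0.00 act 0.000 [17.71 -1.9  42.97] f [-0.6 -2.   0.1] mz -0.012 w 0.060 t 26.75
0.20 act 0.197 [17.66 -1.91 42.82] f [-0.  -2.3  2. ] mz -0.041 w 0.062 t 27.10
0.50 act 0.497 [17.6  -2.02 42.62] f [-0.9 -3.7  2.6] mz -0.033 w 0.058 t 27.55
0.80 act 0.797 [17.51 -2.06 42.42] f [-1.9 -3.9  3.8] mz -0.004 w 0.059 t 28.00
1.20 act 1.198 [17.36 -2.07 42.13] f [-1.7 -4.4  4. ] mz -0.059 w 0.063 t 28.55
1.60 act 1.598 [17.21 -2.08 41.88] f [-2.1 -4.8  4.2] mz -0.010 w 0.061 t 29.10
2.00 act 1.998 [17.03 -2.   41.61] f [-2.9 -5.1  5.1] mz -0.016 w 0.062 t 29.65
```

```bash
python3 - <<'E'
from h import *
for th in np.arange(2.2,4.2,.1):
    turn(th);a=lg(th);m=bot.read_moment()[2]
    if abs(m)>.3 or th-a>.06:break
E
```

```text
2.20 act 2.198 [16.98 -1.92 41.5 ] f [-3.1 -4.6  5. ] mz -0.003 w 0.063 t 30.00
2.30 act 2.298 [16.95 -1.89 41.43] f [-2.7 -4.4  4.6] mz -0.027 w 0.061 t 30.25
2.40 act 2.398 [16.92 -1.86 41.35] f [-1.8 -5.   4. ] mz -0.038 w 0.062 t 30.50
2.50 act 2.498 [16.93 -1.82 41.32] f [-3.3 -4.6  5.8] mz 0.034 w 0.061 t 30.75
2.60 act 2.598 [16.91 -1.77 41.27] f [-3.5 -3.4  5.5] mz -0.079 w 0.063 t 31.00
2.70 act 2.695 [16.87 -1.72 41.24] f [-3.3 -3.8  6. ] mz 0.918 w 0.061 t 31.25
```

```bash
python3 - <<'E'
from h import *
bot.wait(.2);lg(2.7);turn(2.72);bot.wait(.1);lg(2.72)
for th in np.arange(2.70,2.5,-.015):
    turn(th);bot.wait(.05);a=lg(th)
    if bot.read_moment()[2]<-.02 and bot.read_moment()[2]<.02:break
E
```

```text
2.70 act 2.695 [16.89 -1.73 41.24] f [-3.2 -3.7  6.7] mz 0.917 w 0.060 t 31.45
2.72 act 2.714 [16.85 -1.68 41.24] f [-3.3 -4.5  6. ] mz 1.084 w 0.060 t 31.80
2.70 act 2.695 [16.89 -1.73 41.25] f [-3.  -4.2  5.8] mz 0.914 w 0.062 t 32.10
2.69 act 2.680 [16.92 -1.72 41.25] f [-2.9 -4.8  6. ] mz 0.755 w 0.061 t 32.40
2.67 act 2.666 [16.91 -1.73 41.25] f [-2.7 -3.4  5.2] mz 0.596 w 0.059 t 32.70
2.65 act 2.651 [16.89 -1.75 41.24] f [-3.  -4.3  5.7] mz 0.346 w 0.061 t 33.00
2.64 act 2.637 [16.9  -1.77 41.24] f [-2.4 -5.3  5.7] mz 0.166 w 0.064 t 33.30
2.62 act 2.622 [16.9  -1.77 41.27] f [-3.4 -3.5  5.9] mz 0.037 w 0.056 t 33.60
2.61 act 2.607 [16.91 -1.76 41.25] f [-2.8 -4.1  5.6] mz 0.055 w 0.061 t 33.90
2.59 act 2.593 [16.95 -1.75 41.3 ] f [-3.  -3.7  5.1] mz 0.021 w 0.055 t 34.20
2.58 act 2.578 [16.93 -1.76 41.28] f [-2.1 -4.2  5.7] mz 0.073 w 0.063 t 34.50
2.56 act 2.563 [16.9  -1.8  41.29] f [-3.1 -3.7  4.6] mz 0.016 w 0.063 t 34.80
2.55 act 2.548 [16.93 -1.79 41.3 ] f [-2.3 -3.6  5.1] mz 0.009 w 0.063 t 35.10
2.53 act 2.533 [16.94 -1.8  41.29] f [-2.8 -4.5  4.8] mz 0.038 w 0.058 t 35.40
2.52 act 2.518 [16.93 -1.81 41.32] f [-2.1 -4.1  5.1] mz 0.026 w 0.062 t 35.70
2.50 act 2.503 [16.91 -1.84 41.32] f [-2.8 -4.   4.7] mz 0.089 w 0.064 t 36.00
```

```bash
python3 - <<'E'
from h import *
for th in(2.1,1.6,1.25,1.05):
    turn(th);lg(th)
bot.wait(.5);lg(1.05)
save('f.png',bot.camera('wrist'));save('fs.png',bot.camera('scene'))
a=cv2.imread('pics/f.png')[120:400,160:480];b=cv2.imread('pics/fs.png')[130:220,260:360]
cv2.imwrite('pics/f2.png',np.hstack([cv2.resize(a,(457,400),interpolation=2),cv2.resize(b,(343,400),interpolation=2)]))
E
```

```text
2.10 act 2.098 [17.03 -1.95 41.57] f [-1.5 -3.8  4.8] mz 0.039 w 0.061 t 36.56
1.60 act 1.598 [17.19 -2.06 41.89] f [-2.4 -4.3  5.5] mz 0.032 w 0.062 t 37.21
1.25 act 1.248 [17.32 -2.09 42.1 ] f [-1.2 -4.2  3.9] mz 0.037 w 0.059 t 37.71
1.05 act 1.048 [17.39 -2.1  42.22] f [-1.9 -4.7  3.4] mz 0.061 w 0.057 t 38.06
1.05 act 1.048 [17.41 -2.07 42.23] f [-1.6 -4.4  3.7] mz 0.107 w 0.057 t 38.56
```

View pics/f2.png

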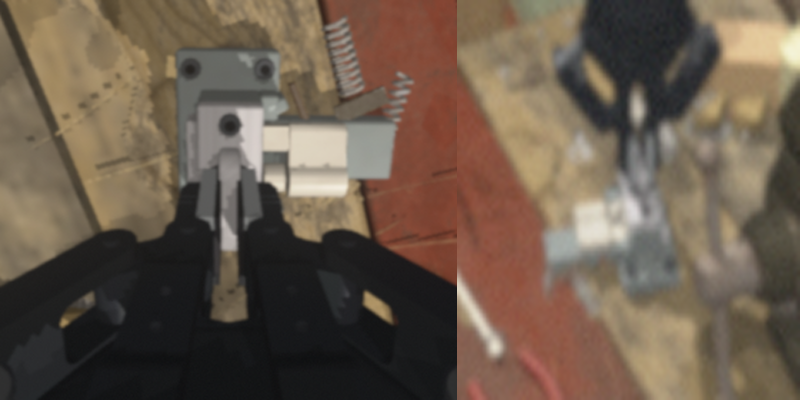

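The cylinder is still home and the spade is still gripped in line with the pads, so I'm handing in.

```bash
python3 - <<'E'
from h import *
bot.close_job()
E
```

```text
the job is handed in; nothing more can be done
```

The job is handed in at about 38.6 s of the 72 s allowed, with the gripper still holding the thumbscrew a quarter turn off its seat. No verdict was reported.

- **Cylinder:** I picked the bare-metal one and left the black look-alike alone. I carried it over the vice, set it flat on the tongue and slid it under the bridge. It met a hard stop at about 16 N. A wrist picture then put its rear edge 31–32 mm behind the home point; 32 mm was expected.
- **Thumbscrew:** I turned it clockwise 2.62 rad to the seat and pressed on to about 1.1 N m. The seat angle is where the moment fell back to zero, good to about ±0.02 rad. I then backed it off 1.57 rad.
- **Last checks:** The wrist had turned back 1.57 rad from the seat, the gripper was steady, and the side force was about 5 N. The final picture showed the cylinder still home and the spade between the pads.

**Readings that disagreed:**
- **Gripper width:** it read about 2.4 mm too small on both grasps.
- **Spade position:** the spade sat about 2 mm to the side of where I had computed it. I re-centred on it after gripping.
- **Early stop:** the first slide stopped at once on what looked like a false force trip. A retry slightly higher went through.

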